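# Hang the L-shaped sign blank level on the peg

## Robot

A 7-joint arm with a two-finger parallel gripper is mounted at the origin on the work surface. World frame = base frame: x ahead of the robot, y to its left, z up, the work surface at z = 0. Lengths are in mm, angles in rad, forces in N, time in s.
With the tool pointing down it reaches from about 400 to 925 mm from the base axis. Payload 5.6 kg.
Tool frame: the origin (TCP) lies midway between the tips of the shut fingers; the grasp point (between the pads) lies 19 mm behind it; z points along the fingers, y is the direction in which the jaws open and shut (so a half turn about z gives the same grasp; the last joint's range is limited). The gripper opens to 85 mm and grips with 20 to 120 N. Pads are 22 mm wide; open, the fingers measure 114 mm over their backs; the gripper's body (76 mm by 85 mm) begins 54 mm behind the grasp point. The pads swing forward as they close: fully open they stand 13 mm farther back than shut.
Start: joints at [1.184, 0.468, -0.012, 1.603, 0.006, 1.071, -0.056], TCP at [219.053, -611.984, 231.29] pointing down, gripper open.
Joint ranges: [-2.53, 2.53], [-0.31, 2.02], [-1.57, 1.55], [0.28, 2.44], [-1.29, 4.43], [0.15, 1.84], [-2.92, 2.92]. Speed limits (rad/s): [2.57, 2.57, 3.14, 3.14, 3.14, 3.14, 3.14].

## Interface

Orientations are given as a unit quaternion [w, x, y, z].
In Python, from station import arm, snapshot, models gives the robot as it stands. The module is installed in compiled form; this text tells all that it offers.
- The arm moves only by the tool jog_arm, never from a script. Its arguments are lists of equal length, an entry for each row: "delta_pos": the shift along the world's x, y, z in units of 60 mm (1.0 is 60 mm), a list of three; "turn": the turn about the world's z in units of 8 degrees (1.0 is 8 degrees); "gripper": the opening in per cent of the stroke, from 0 (shut) to 100 (fully open). A call has 1 to 10 rows; each row shifts and turns the commanded pose from where the row before left it; what a row does not reach is not made up. A row lasts 1/8 s, in which the tool goes at most 62.5 mm and 10.7 degrees, less where a joint would pass 70% of its speed; a pose out of reach is approached as far as the arm can. A call is refused whole if a number of a shift passes 1 or a number of a turn 1, either way. A call with a gripper value outside its range is refused whole. The fingers move at their own pace and stop on an object; the grip force is fixed at half the most. Time passes only in rows, so rows that do not move let the fingers close. It gives the time, the measured TCP pose, the force and the opening at its end, in the units of the state.
- arm.get_obs(): the state, without advancing time (a new reading comes with each control period).
- snapshot(name): name is "scene" or "top" or "wrist"; returns a dict with "img" (384x512x3 uint8, red, green, blue), "z_map" (384x512 float32, mm along the optical axis (not along the pixel's ray), 0 where there is no reading), "camera_matrix" (3x3 intrinsics, pixels), "distortion" ([k1, k2, p1, p2, k3] as OpenCV has them; the pictures are not rectified), "pose" (4x4, takes a point from camera to world coordinates). Camera axes: x right, y up, looking along -z (the intrinsics and any distortion apply to the point x, -y, -z); pixel columns grow to the right and rows downward; lengths in mm; the calibration is good to about 2 mm. A picture is of the moment at which its call begins.
- arm.sign_off(): hands the job in, once; it reports no verdict.
Trained networks look in the newest picture that a camera, given by its name, has taken for a name from the list of things; names that differ only in an ending like _2 or _b are one class to them, and where a whole thing is asked for, a point or a joint stands for the part that bears it (a point fixed in the world has none). Each returns a list of dicts, best first, with "score" (0 to 1); they miss things now and then, are a little off and sometimes report something else, mostly with a low value. They report only what shows in the picture. A call takes as long as a camera call. They do not tell look-alikes from the thing itself.
- models.silhouettes(camera, query): "pixels" (384x512 bool, what is visible of it).
- models.pinpoint(camera, query): "position" ([x, y, z] in mm, in world coordinates, good to about 4 mm: a listed point, or the origin of a listed thing).
The state is a dict: "clock": time; "joint_pos": joint angles; "joint_velocities": joint speeds; "joint_torque": joint torques, N m; "ee_pos": TCP position; "tcp_rot": TCP orientation; "wrist_force": force on the tool from outside, world axes, zero at the start; "ft_torque": the same for the moment, N m; "finger_gap": opening from 0.0 (shut) to 1.0 (fully open).
Only numpy, scipy, OpenCV 4.12 (cv2) and the standard library are available. Lean on these libraries where they do the work, as an engineer would, in place of code of your own. Each camera call takes 0.05 s, during which the arm holds its last target.

## Task

Take the L-shaped plywood sign blank out of its slotted rest and hang it on the peg of the stand by the one of its four holes that lets it hang level, with its long top edge horizontal and its leg pointing down. Leave it hanging there freely and still.

Things in the scene. Friction and masses are not known exactly. Their poses are not given: they have to be found in the camera images.
- blank: L-shaped plate of even 10 mm plywood, 0.12 kg, upright in the rest, either face may face the stand. Origin: middle of the top edge; x along that edge, z up, y through the thickness (faces at ±5). In mm: arm x -95..95, z -58..0; leg x 33..95, z -208..-58. Four round 27 mm through-holes in the arm at z = -38, x = -55, -12, 31, 74. Nothing else weights it.
- rest: Fixed wooden rest, any heading, holding the blank. Origin: on the work surface under the blank's top-edge middle (223 mm up), same axes. 11 mm cheeks with 2 mm play flank only the leg's lowest 30 mm and the lowest 14 mm of the arm's free end (x -95..-69); open above, so the blank lifts straight out. Base 210 x 90 x 15 mm.
- peg (a point): Middle of the level flat-topped steel peg (10 mm wide, 8 mm high) of the fixed wooden stand, 225 mm up. The peg lies along this frame's x (z up): root in the post at x = +45 mm, free end at x = -45 in a stop 10 mm wide that rises 4 mm above the peg's top, to x = -53. Post (x 45..75, y ±17) rises 7 mm above the peg's axis; foot board 18 mm thick under the peg, x -45..95, y ±65.
Things that resemble listed ones, but are neither listed nor needed, are in the scene too. What is shaped like the part that bears peg but turquoise is not meant.

How it is judged (in metres and radians):
At the end, for the whole second after the job is handed in: The peg passes through the hole that balances the blank (the peg's axis within that hole), the plate hangs between the post and the peg's end stop, upright and level within about 14 degrees, released and at rest (x of peg in the frame of blank between 0.017 and 0.045 m and z of peg in the frame of blank between -0.052 and -0.02 m and y of peg in the frame of blank between -0.045 and 0.045 m and angle between blank's own z axis and vertical below 0.25 rad and linear speed of blank below 0.03 m/s and angular speed of blank below 0.3 rad/s); the robot touches nothing.
It also fails if it takes over 56 s, if anything falls off the work surface, if the arm or the gripper's body presses on something with over 40 N, if the wrist force passes 120 N, or if a joint passes its speed limit or range.

## Working session

There is one attempt and no reset: what is moved stays moved. The work goes in short steps, Python scripts to look and compute and a tool call to move; the robot and the scene stay as the last step left them, time stands still between calls to the robot, and variables do not carry over. Pictures are saved under pics/ and viewed, and the job is handed in when it is done.

Besides the shell and the picture viewer there is one more tool, called after "Call:" as name(argument=value, ...), one argument or row to a line, values as JSON. jog_arm: Moves the arm, as the interface text tells. Its arguments: {"type":"object","properties":{"delta_pos":{"type":"array"},"turn":{"type":"array"},"gripper":{"type":"array"}},"required":["delta_pos","turn","gripper"]}

```bash
mkdir -p pics; cat > h.py <<'E'
import numpy as np,cv2
from station import arm,snapshot,models
def save(s,n): cv2.imwrite('pics/'+n,s['img'][:,:,::-1])
def world(s,uv):
    uv=np.array(uv,float).reshape(-1,2); K=np.array(s['camera_matrix']);D=np.array(s['distortion'])
    n=cv2.undistortPoints(uv.reshape(-1,1,2),K,D).reshape(-1,2)
    z=np.array([s['z_map'][int(round(v)),int(round(u))] for u,v in uv])
    P=np.c_[n[:,0]*z,-n[:,1]*z,-z]; T=np.array(s['pose'])
    return P@T[:3,:3].T+T[:3,3]
def project(s,P):
    T=np.array(s['pose']);p=(np.array(P,float).reshape(-1,3)-T[:3,3])@T[:3,:3]
    p=p*[1,-1,-1]
    return cv2.projectPoints(p,np.zeros(3),np.zeros(3),np.array(s['camera_matrix']),np.array(s['distortion']))[0].reshape(-1,2)
def cloud(s,mask):
    v,u=np.nonzero(mask&(s['z_map']>0)); return world(s,np.c_[u,v])
E
python3 - <<'E'
from h import *
np.set_printoptions(precision=1,suppress=True)
print(arm.get_obs())
for c in ['scene','top','wrist']:
    s=snapshot(c); save(s,c+'0.png'); print(c,np.array(s['pose']))
    for q in ['blank','rest','peg']:
        for r in models.pinpoint(c,q): print(c,q,r['score'],np.array(r['position']))
E
```

```text
{'clock': 0.0, 'joint_pos': array([ 1.2,  0.5, -0. ,  1.6,  0. ,  1.1, -0.1]), 'joint_velocities': array([ 0., -0., -0., -0., -0., -0., -0.]), 'joint_torque': array([  0. , -53.2,   0. , -25.1,   0. ,   0. ,   0. ]), 'ee_pos': array([ 218.8, -611.4,  230.3]), 'tcp_rot': array([-0. ,  1. ,  0.2, -0. ]), 'wrist_force': array([-0.2, -0. , -0.2]), 'ft_torque': array([0., 0., 0.]), 'finger_gap': 0.9992112608145435}
scene [[   0.8   -0.5    0.4  923.6]
 [   0.6    0.6   -0.5 -675.3]
 [  -0.     0.6    0.8 1061. ]
 [   0.     0.     0.     1. ]]
scene blank 0.63 [585.1 223.5 225.8]
scene rest 0.88 [587.3 222.5   0.6]
scene peg 0.65 [ 545.9 -272.   223.9]
scene peg 0.65 [ 584.9 -497.3  223.7]
scene peg 0.62 [ 247.9 -275.3  224.2]
top [[  -0.     1.    -0.1  337.2]
 [  -1.    -0.     0.  -120.1]
 [   0.     0.1    1.  1436.7]
 [   0.     0.     0.     1. ]]
top blank 0.85 [589.9 223.4 220.2]
top blank 0.44 [588.  223.3   1.9]
top rest 0.93 [586.1 224.2   2.3]
top peg 0.91 [ 549.7 -277.4  225.5]
top peg 0.79 [ 586.5 -498.2  224.7]
top peg 0.67 [ 244.4 -273.1  229. ]
wrist [[   0.3    0.9    0.3  297.9]
 [  -0.9    0.3    0.1 -582.7]
 [   0.    -0.3    0.9  373.2]
 [   0.     0.     0.     1. ]]
```

View pics/scene0.png

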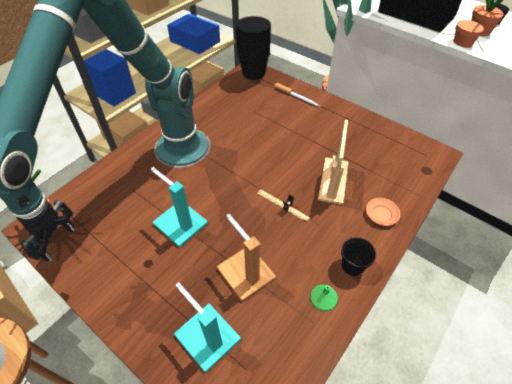

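View pics/top0.png

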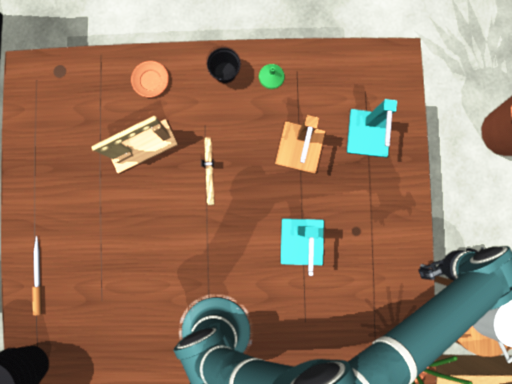

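```bash
python3 - <<'E'
from h import *
np.set_printoptions(precision=1,suppress=True)
for c in ['scene','top']:
    s=snapshot(c)
    for q in ['blank','rest','peg']:
        for i,r in enumerate(models.silhouettes(c,q)):
            m=np.array(r['pixels']); v,u=np.nonzero(m); print(c,q,i,r['score'],m.sum(),u.min(),u.max(),v.min(),v.max())
    im=s['img'][:,:,::-1]
    crops={'scene':[(300,110,80,110),(205,200,80,110)],'top':[(85,105,100,75),(265,105,75,75)]}[c]
    for k,(x,y,w,h) in enumerate(crops):
        f=5 if w>=h else 5
        cv2.imwrite(f'pics/{c}_z{k}.png',cv2.resize(im[y:y+h,x:x+w],None,fx=f,fy=f,interpolation=cv2.INTER_CUBIC))
# top cloud heights
s=snapshot('top')
for n,(x0,x1,y0,y1),(zl,zh) in [('blank',(85,185,105,175),(205,235)),('pegpost',(265,340,105,180),(215,245))]:
    m=np.zeros((384,512),bool); m[y0:y1,x0:x1]=1
    P=cloud(s,m); P=P[(P[:,2]>zl)&(P[:,2]<zh)]
    print(n,len(P)); c=P.mean(0); U,S,V=np.linalg.svd(P[:,:2]-c[:2]); print(c,V[0],np.degrees(np.arctan2(V[0,1],V[0,0])),S)
    t=(P[:,:2]-c[:2])@V[0]; print(t.min(),t.max(),np.median(P[:,2]))
    w=(P[:,:2]-c[:2])@V[1]; print(w.min(),w.max())
E
```

```text
scene blank 0 0.74 171 336 346 121 168
scene rest 0 0.62 1096 317 347 156 204
scene peg 0 0.9 2149 217 275 215 300
scene peg 1 0.89 1690 152 206 169 245
scene peg 2 0.58 2670 174 240 283 370
top blank 0 0.64 940 92 157 117 158
top rest 0 0.9 1602 111 176 119 172
top peg 0 0.87 1963 275 324 116 172
top peg 1 0.79 2076 346 396 99 156
top peg 2 0.72 1868 281 323 219 272
blank 371
[588.3 217.7 220.3] [-0.4  0.9] 114.69896136904981 [1052.1   63.5]
-90.02219931101735 99.55339383409061 222.4560781806049
-8.27785216259035 5.455370031575064
pegpost 302
[ 571.9 -278.7  230.5] [-1.   0.3] 164.84931909805485 [666.9 132.4]
-47.70964277256838 81.54776077526734 230.83476801511188
-16.602634669379807 17.49953205558734
```

View pics/top_z0.png

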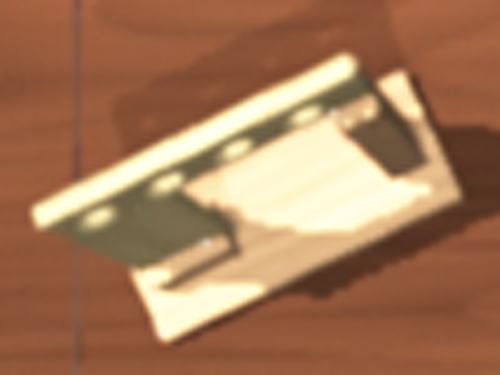

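View pics/top_z1.png

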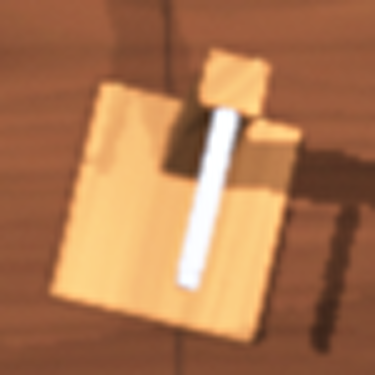

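View pics/scene_z0.png

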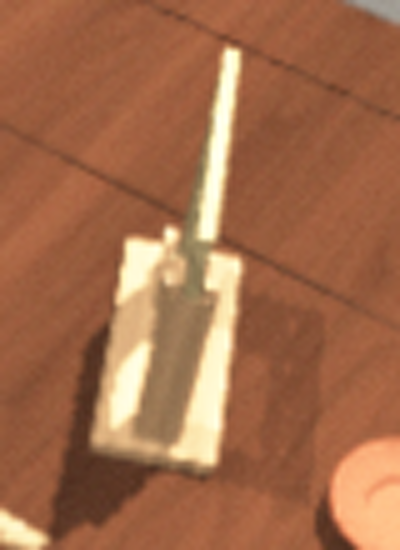

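View pics/scene_z1.png

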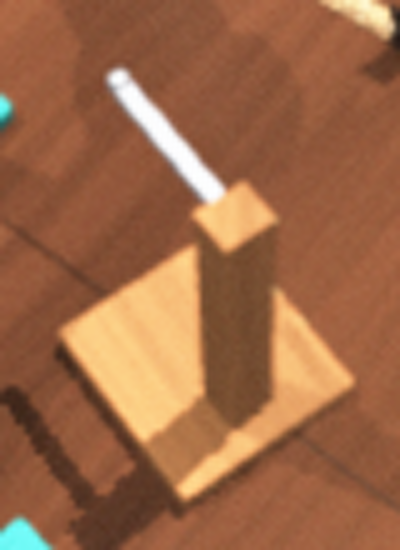

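```bash
python3 - <<'E'
from h import *
np.set_printoptions(precision=3,suppress=True)
o=arm.get_obs();print(o['tcp_rot'],o['ee_pos'])
from scipy.spatial.transform import Rotation as R
q=o['tcp_rot'];print(R.from_quat([*q[1:],q[0]]).as_matrix())
for c,box,pb in [('top',(275,330,110,172),(85,185,105,175)),('scene',(217,262,205,260),(330,352,110,165))]:
    s=snapshot(c); im=s['img'].astype(int)
    def fit(m,n,zl,zh):
        P=cloud(s,m);P=P[(P[:,2]>zl)&(P[:,2]<zh)]
        for _ in range(3):
            cc=np.median(P,0) if _==0 else P.mean(0); V=np.linalg.svd(P[:,:2]-cc[:2])[2]
            w=(P[:,:2]-cc[:2])@V[1]; 
            if _<2: P=P[abs(w-np.median(w))<7]
        t=(P[:,:2]-cc[:2])@V[0]
        mid=cc[:2]+V[0]*(t.min()+t.max())/2
        print(c,n,len(P),cc,np.degrees(np.arctan2(V[0,1],V[0,0])),'len',t.max()-t.min(),'mid',mid,'w',w.min(),w.max())
    m=np.zeros((384,512),bool);m[box[2]:box[3],box[0]:box[1]]=1
    fit(m&(im.min(2)>165)&(im.max(2)-im.min(2)<40),'peg',215,245)
    m[:]=0;m[pb[2]:pb[3],pb[0]:pb[1]]=1
    fit(m,'blank',215,235)
    m[:]=0;m[box[2]:box[3],box[0]:box[1]]=1
    fit(m&(im[...,0]-im[...,2]>50),'post',228,240)
E
```

```text
[ 0.     0.985  0.171 -0.   ] [ 219.073 -611.989  231.319]
[[ 0.941  0.337 -0.   ]
 [ 0.337 -0.941 -0.   ]
 [-0.     0.    -1.   ]]
top peg 143 [ 541.641 -270.787  229.436] 164.78673581376975 len 98.61970044196934 mid [ 541.337 -270.705] w -5.090615279380576 7.144070939822883
top blank 297 [588.807 218.087 222.756] 114.7266919979483 len 190.21698062388418 mid [586.827 222.386] w -6.55118424030066 5.497756079711915
top post 61 [ 601.042 -286.796  232.04 ] 161.01953565063656 len 126.66182179115451 mid [ 556.98  -271.641] w -6.838617579131477 6.879459610089905
scene peg 128 [ 542.085 -272.67   229.173] -15.003407219627803 len 94.57664864535549 mid [ 541.994 -272.646] w -5.621808917838984 6.507645737713337
scene blank 131 [591.148 213.294 222.844] -66.1018586737405 len 192.5370059532113 mid [588.554 219.149] w -5.348195854374505 5.0398232476119205
scene post 58 [ 605.18  -290.099  231.609] -100.79864651756486 len 34.392255987825706 mid [ 605.301 -289.464] w -6.3444020343874685 6.4506540548117
```

Call:
jog_arm(
  delta_pos=[
    [0, 0, 0.8],
    [0, 0, 0.8],
    [0.3, 0.2, 0.8],
    [0.6, 0.4, 0],
    [0.6, 0.5, 0],
    [0.6, 0.5, 0],
    [0, 0, 0],
  ],
  turn=[0, 0, 0, 0, 0, 0, 0],
  gripper=[100, 100, 100, 100, 100, 100, 100],
)

```text
clock: 2.02
ee_pos: [349.4, -512.5, 375.6]
tcp_rot: [-0.0, 0.985, 0.175, 0.001]
wrist_force: [-0.7, 0.4, 0.5]
finger_gap: 1.003
```

```bash
python3 - <<'E'
from h import *
s=snapshot('wrist');save(s,'w1.png');print(np.round(s['pose'],2).tolist())
E
```

```text
[[0.34, 0.89, 0.3, 427.73], [-0.94, 0.33, 0.11, -482.84], [-0.0, -0.32, 0.95, 517.85], [0.0, 0.0, 0.0, 1.0]]
```

View pics/w1.png

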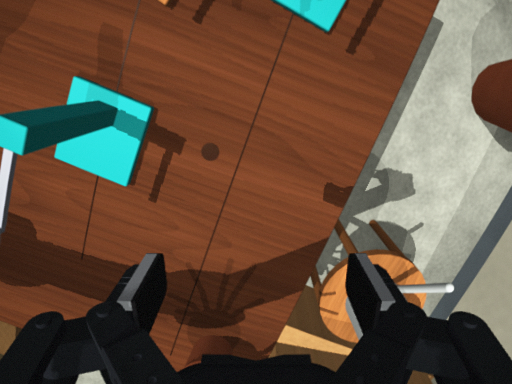

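Call:
jog_arm(
  delta_pos=[
    [0.3, 0.3, 0.3],
    [0.4, 0.4, 0.3],
    [0.4, 0.4, 0.2],
    [0.4, 0.4, 0],
    [0.5, 0.4, 0],
    [0.5, 0.5, 0],
    [0.4, 0.5, 0],
    [0, 0.3, 0],
    [0, 0, 0],
  ],
  turn=[0.8, 0.9, 0.9, 0.9, 0.9, 0.9, 0.9, 0.7, 0],
  gripper=[100, 100, 100, 100, 100, 100, 100, 100, 100],
)

```text
clock: 3.2
ee_pos: [518.8, -324.2, 423.5]
tcp_rot: [0.0, 0.794, 0.608, -0.0]
wrist_force: [-1.1, -0.6, -0.6]
finger_gap: 0.998
```

```bash
python3 - <<'E'
from h import *
np.set_printoptions(precision=3,suppress=True)
s=snapshot('wrist');save(s,'w2.png');print(np.round(s['pose'],2).tolist())
print(models.pinpoint('wrist','peg'))
E
```

```text
[[0.97, 0.25, 0.08, 540.73], [-0.26, 0.91, 0.31, -242.32], [0.0, -0.33, 0.95, 565.5], [0.0, 0.0, 0.0, 1.0]]
[{'position': [248.8, -274.2, 221.5], 'score': 0.91}, {'position': [545.3, -275.2, 221.7], 'score': 0.78}, {'position': [584.8, -496.2, 225.9], 'score': 0.64}]
```

View pics/w2.png

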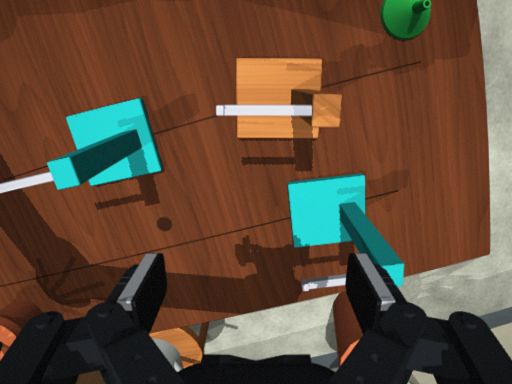

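```bash
python3 - <<'E'
from h import *
np.set_printoptions(precision=3,suppress=True)
s=snapshot('wrist'); im=s['img'].astype(int)
m=np.zeros((384,512),bool);m[95:125,210:314]=1
m&=(im.min(2)>165)&(im.max(2)-im.min(2)<40)
v,u=np.nonzero(m);print(u.min(),u.max(),v.min(),v.max())
# fit with assumed z=229 rays
T=np.array(s['pose'])
def ray(uv,z):
    n=cv2.undistortPoints(np.array(uv,float).reshape(-1,1,2),np.array(s['camera_matrix']),np.array(s['distortion'])).reshape(-1,2)
    d=np.c_[n[:,0],-n[:,1],-np.ones(len(n))]@T[:3,:3].T
    return T[:3,3]+d*((z-T[2,3])/d[:,2])[:,None]
for name,P in [('depth',cloud(s,m)),('ray',ray(np.c_[u,v],229))]:
    print(name,np.median(P[:,2]))
    P=P[abs(P[:,2]-229)<8]
    c=P.mean(0);V=np.linalg.svd(P[:,:2]-c[:2])[2];t=(P[:,:2]-c[:2])@V[0];w=(P[:,:2]-c[:2])@V[1]
    print(c,np.degrees(np.arctan2(V[0,1],V[0,0])),t.max()-t.min(),c[:2]+V[0]*(t.max()+t.min())/2,w.min(),w.max())
E
```

```text
216 311 102 112
depth 228.4854429898026
[ 541.319 -271.49   228.814] -15.2318493716492 97.2996943098415 [ 541.487 -271.536] -4.447270971997368 4.608854094742138
ray 229.0
[ 540.842 -271.444  229.   ] -15.055823411874993 97.48224817277975 [ 541.125 -271.52 ] -5.254464670808617 5.0119646508081415
```

Call:
jog_arm(
  delta_pos=[
    [0.1, 0.6, 0],
    [0.2, 0.8, 0],
    [0.3, 0.9, 0],
    [0.3, 0.9, 0],
    [0.3, 0.9, 0],
    [0.3, 0.9, 0],
    [0.2, 0.9, 0],
    [0.1, 0.9, 0],
    [0, 0.8, 0],
    [0, 0, 0],
  ],
  turn=[0.5, 0.5, 0.6, 0.6, 0.6, 0.6, 0.6, 0.6, 0.4, 0],
  gripper=[100, 100, 100, 100, 100, 100, 100, 100, 100, 100],
)

```text
clock: 4.6
ee_pos: [625.6, 137.7, 423.3]
tcp_rot: [-0.001, 0.535, 0.845, 0.001]
wrist_force: [-0.3, -0.8, -0.1]
finger_gap: 1.002
```

```bash
python3 - <<'E'
from h import *
np.set_printoptions(precision=3,suppress=True)
s=snapshot('wrist');save(s,'w3.png');print(np.round(s['pose'],2).tolist())
print(arm.get_obs()['ee_pos'],arm.get_obs()['tcp_rot'])
P=cloud(s,np.ones((384,512),bool)); k=(abs(P[:,2]-222)<8)&(np.hypot(P[:,0]-587,P[:,1]-222)<120);P=P[k]
for _ in range(3):
    c=P.mean(0);V=np.linalg.svd(P[:,:2]-c[:2])[2];t=(P[:,:2]-c[:2])@V[0];w=(P[:,:2]-c[:2])@V[1]
    if _<2:P=P[(abs(w)<8)&(P[:,2]>218)]
print(len(P),c,np.degrees(np.arctan2(V[0,1],V[0,0])),t.max()-t.min(),c[:2]+V[0]*(t.max()+t.min())/2,w.min(),w.max())
E
```

```text
[[0.9, -0.41, -0.14, 589.89], [0.43, 0.86, 0.29, 213.94], [0.0, -0.32, 0.95, 565.62], [0.0, 0.0, 0.0, 1.0]]
[626.407 134.356 423.232] [-0.     0.537  0.844  0.   ]
1626 [590.634 215.051 222.486] -65.83447837227851 163.947463109604 [592.696 210.454] -5.111336545020976 5.10061493890925
```

View pics/w3.png

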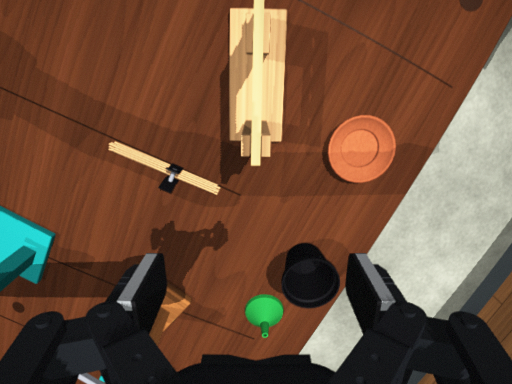

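```bash
python3 - <<'E'
from h import *
from scipy.spatial.transform import Rotation as R
s=snapshot('wrist');a=np.radians(114.4);x=np.array([np.cos(a),np.sin(a)]);n=np.array([-x[1],x[0]])
for c in ['top','scene','wrist']:
    s=snapshot(c);P=cloud(s,np.ones((384,512),bool)); d=P[:,:2]-[586.8,222];bx=d@x;by=d@n
    k=(abs(by)<9)&(abs(bx)<110)&(P[:,2]>60)&(P[:,2]<155)
    print(c,k.sum(),np.histogram(bx[k],np.arange(-110,111,20)))
    k=(abs(by)<20)&(abs(bx)<115)&(P[:,2]>216)&(P[:,2]<230);print(bx[k].min(),bx[k].max())
q=arm.get_obs()['tcp_rot'];print(R.from_quat([*q[1:],q[0]]).as_matrix().round(3))
E
```

```text
top 46 (array([18,  0,  0,  0,  0,  0,  0,  0,  0, 15, 13]), array([-110,  -90,  -70,  -50,  -30,  -10,   10,   30,   50,   70,   90,
        110]))
-94.83937809765648 95.98011157013964
scene 134 (array([99,  0,  0,  0,  0,  0,  3, 18,  7,  6,  1]), array([-110,  -90,  -70,  -50,  -30,  -10,   10,   30,   50,   70,   90,
        110]))
-98.35790014839979 91.4018549021794
wrist 32 (array([ 0,  0, 32,  0,  0,  0,  0,  0,  0,  0,  0]), array([-110,  -90,  -70,  -50,  -30,  -10,   10,   30,   50,   70,   90,
        110]))
-94.19795299278518 60.3850745886411
[[-0.418  0.908  0.   ]
 [ 0.908  0.418 -0.001]
 [-0.001 -0.    -1.   ]]
```

Call:
jog_arm(
  delta_pos=[
    [-0.2, 0.4, 0],
    [-0.2, 0.5, -0.2],
    [-0.2, 0.5, -0.4],
    [-0.2, 0.5, -0.5],
    [-0.23, 0.4, -0.5],
    [0, 0, -0.45],
    [0, 0, 0],
    [0, 0, 0],
  ],
  turn=[0, 0, 0, 0, 0, 0, 0, 0],
  gripper=[100, 100, 100, 100, 100, 100, 100, 100],
)

```text
clock: 5.85
ee_pos: [566.4, 269.1, 301.5]
tcp_rot: [0.001, 0.539, 0.842, 0.001]
wrist_force: [-0.8, 0.0, 0.4]
finger_gap: 1.001
```

```bash
python3 - <<'E'
from h import *
o=arm.get_obs();print(o['ee_pos'],o['joint_pos'].round(2))
s=snapshot('wrist');save(s,'w4.png')
for b in [-55,-12,31,74,95]: print(project(s,[587.3-.413*b,222+.911*b,223]).round())
E
```

```text
[566.41609884 269.13929093 301.53919268] [-0.02  0.46 -0.66  1.55  0.29  1.23 -0.3 ]
[[254. 318.]]
[[254. 276.]]
[[254. 227.]]
[[255. 172.]]
[[255. 143.]]
```

View pics/w4.png

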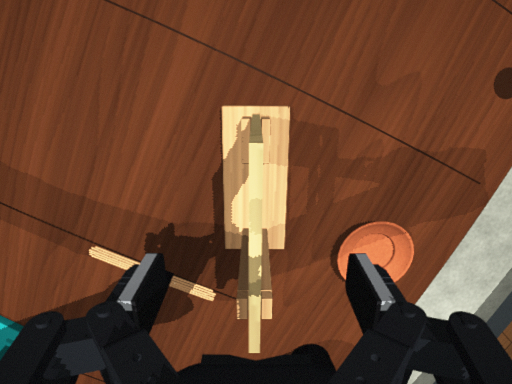

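Call:
jog_arm(
  delta_pos=[
    [-0.02, 0.05, -0.3],
    [0, 0, -0.5],
    [0, 0, -0.5],
    [0, 0, -0.4],
    [0, 0, -0.15],
    [0, 0, 0],
    [0, 0, 0],
    [0, 0, 0],
  ],
  turn=[0, 0, 0, 0, 0, 0, 0, 0],
  gripper=[100, 100, 100, 100, 100, 100, 100, 100],
)

```text
clock: 6.9
ee_pos: [564.5, 273.3, 190.4]
tcp_rot: [0.001, 0.538, 0.843, 0.001]
wrist_force: [0.0, -1.5, -0.4]
finger_gap: 1.001
```

Call:
jog_arm(
  delta_pos=[
    [0, 0, 0],
    [0, 0, 0],
    [0, 0, 0],
    [0, 0, 0],
    [0, 0, 0],
    [0, 0, 0],
    [0, 0, 0],
    [0, 0, 0],
  ],
  turn=[0, 0, 0, 0, 0, 0, 0, 0],
  gripper=[50, 30, 20, 10, 0, 0, 0, 0],
)

```text
clock: 7.9
ee_pos: [564.1, 273.1, 189.4]
tcp_rot: [0.0, 0.538, 0.843, 0.0]
wrist_force: [0.4, 0.1, 0.6]
finger_gap: 0.11
```

Call:
jog_arm(
  delta_pos=[
    [0, 0, 0.1],
    [0, 0, 0.2],
    [0, 0, 0.3],
    [0, 0, 0.4],
    [0, 0, 0.4],
    [0, 0, 0.5],
    [0, 0, 0.5],
    [0, 0, 0.3],
    [0, 0, 0],
    [0, 0, 0],
  ],
  turn=[0, 0, 0, 0, 0, 0, 0, 0, 0, 0],
  gripper=[0, 0, 0, 0, 0, 0, 0, 0, 0, 0],
)

```text
clock: 9.15
ee_pos: [563.6, 272.6, 350.2]
tcp_rot: [-0.0, 0.538, 0.843, -0.001]
wrist_force: [-0.1, -0.2, -2.0]
finger_gap: 0.112
```

```bash
python3 - <<'E'
from h import *
s=snapshot('scene');save(s,'s5.png')
s=snapshot('wrist');save(s,'w5.png')
E
```

```text
(no output)
```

View pics/s5.png

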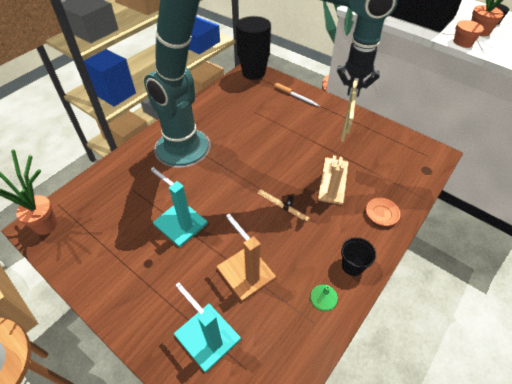

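View pics/w5.png

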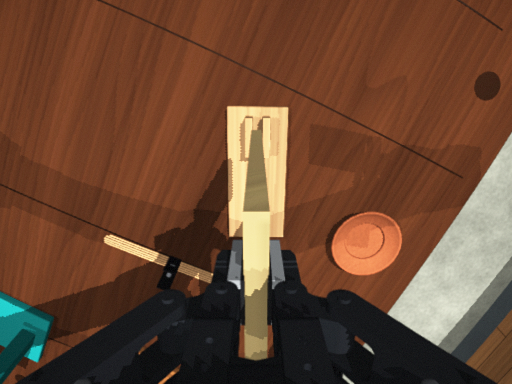

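Call:
jog_arm(
  delta_pos=[
    [-0.2, -0.4, 0],
    [-0.2, -0.7, 0],
    [-0.2, -0.9, 0],
    [-0.2, -0.9, 0],
    [-0.2, -0.9, 0],
    [-0.2, -0.9, 0],
    [-0.2, -0.9, 0],
    [-0.2, -0.9, 0],
    [-0.2, -0.9, 0],
    [-0.17, -0.8, 0],
  ],
  turn=[-0.5, -0.5, -0.5, -0.5, -0.5, -0.5, -0.5, -0.5, -0.5, -0.5],
  gripper=[0, 0, 0, 0, 0, 0, 0, 0, 0, 0],
)

```text
clock: 10.5
ee_pos: [444.7, -220.9, 350.6]
tcp_rot: [-0.0, 0.795, 0.607, -0.0]
wrist_force: [0.4, 0.5, -1.7]
finger_gap: 0.106
```

Call:
jog_arm(
  delta_pos=[
    [0, 0, 0],
    [0, 0, 0],
    [0, 0, 0],
    [0, 0, 0],
  ],
  turn=[0, 0, 0, 0],
  gripper=[0, 0, 0, 0],
)

```text
clock: 11.0
ee_pos: [446.2, -217.9, 351.3]
tcp_rot: [-0.0, 0.793, 0.609, 0.0]
wrist_force: [0.0, -0.0, -0.6]
finger_gap: 0.109
```

```bash
cat > chk.py <<'E'
from h import *
import sys
from scipy.spatial.transform import Rotation as R
np.set_printoptions(precision=2,suppress=True)
tag=sys.argv[1]
o=arm.get_obs();q=o['tcp_rot'];M=R.from_quat([*q[1:],q[0]]).as_matrix()
jaw=np.degrees(np.arctan2(M[1,1],M[0,1]));print(o['clock'],o['ee_pos'],'jaw',jaw,o['wrist_force'],o['finger_gap'])
ex=np.array([M[0,0],M[1,0]]);ex/=np.linalg.norm(ex);hole=o['ee_pos'][:2]-25.1*ex
px=np.array([np.cos(np.radians(-15.1)),np.sin(np.radians(-15.1))]);d=hole-[545.2,-272.6]
print('hole along peg',d@px,'across',d@[-px[1],px[0]],'hole z',o['ee_pos'][2]-4.4)
for c in ['scene','top','wrist']:
    s=snapshot(c);save(s,f'{c}_{tag}.png')
    P=cloud(s,np.ones((384,512),bool))
    # plate in tool-local coords: bx from TCP, by normal, z
    l=(P[:,:2]-o['ee_pos'][:2]);bx=l@ex;by=l@[-ex[1],ex[0]];z=P[:,2]-o['ee_pos'][2]
    k=(abs(by)<14)&(bx>-165)&(bx<-14)&(z>20)&(z<45)
    if k.sum()>5:
        f=np.polyfit(bx[k],by[k],1);g=np.polyfit(bx[k],z[k],1);print(c,k.sum(),'bx',bx[k].min(),bx[k].max(),'by0,slope',f[1],f[0],'z',np.median(z[k]),'tilt',g[0])
    im=s['img'][:,:,::-1]
    if c!='wrist':
        u,v=project(s,[545,-270,230])[0].astype(int);x=max(u-60,0);y=max(v-60,0)
        cv2.imwrite(f'pics/{c}_{tag}z.png',cv2.resize(im[y:y+120,x:x+120],None,fx=5,fy=5,interpolation=cv2.INTER_CUBIC))
E
python3 chk.py a
```

```text
11.0 [ 446.21 -217.87  351.27] jaw -14.976869596563043 [ 0.03 -0.01 -0.59] 0.10875045163396911
hole along peg -109.77856918054225 across 1.947383803392347 hole z 346.86564175432886
scene 368 bx -152.025875213197 -14.29624945470082 by0,slope -4.178976126091532 -0.0041528698731206 z 32.055597768907774 tilt 0.002750722734319445
top 144 bx -151.45302103230125 -85.51055259272029 by0,slope 2.6461616878372554 0.006863996782776279 z 33.15667293796287 tilt -0.005451957402527045
wrist 767 bx -33.77086931779883 -14.017039065835688 by0,slope 0.13166017286344 -0.008445748044217808 z 33.244909296733226 tilt 0.0034549967104461625
```

View pics/scene_a.png

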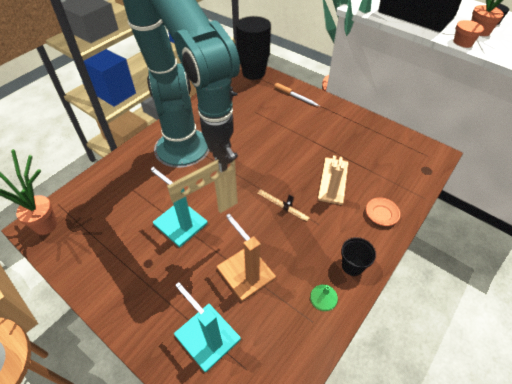

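View pics/top_a.png

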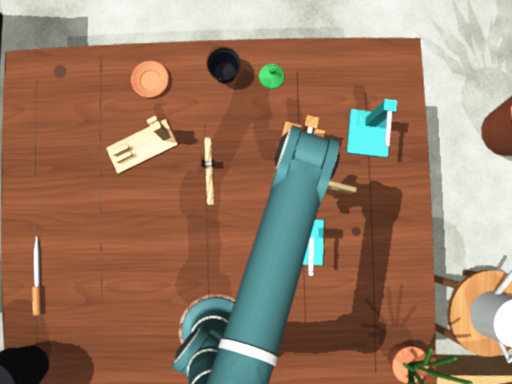

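Call:
jog_arm(
  delta_pos=[
    [0, -0.03, -0.2],
    [0, 0, -0.4],
    [0, 0, -0.5],
    [0, 0, -0.5],
    [0, 0, -0.3],
    [0, 0, -0.1],
    [0, 0, 0],
    [0, 0, 0],
    [0, 0, 0],
  ],
  turn=[0, 0, 0, 0, 0, 0, 0, 0, 0],
  gripper=[0, 0, 0, 0, 0, 0, 0, 0, 0],
)

```text
clock: 12.28
ee_pos: [446.3, -221.0, 232.0]
tcp_rot: [0.001, 0.794, 0.608, 0.0]
wrist_force: [-0.4, 0.1, -0.9]
finger_gap: 0.108
```

```bash
python3 chk.py b
```

```text
12.275 [ 446.25 -221.    232.02] jaw -15.110285979698885 [-0.36  0.15 -0.92] 0.10815114278492534
hole along peg -108.9803246524721 across -1.0555944909896615 hole z 227.61810381357282
scene 295 bx -151.92677282782395 -14.580526255603951 by0,slope -4.139470287129065 -0.0010820544146025607 z 32.41819255093421 tilt 0.0022039443562403708
top 115 bx -151.04841704200842 -82.92751177195491 by0,slope 2.7072685155643677 0.006500768464852446 z 33.323262439341164 tilt 0.027610455409684306
wrist 747 bx -33.79256584013973 -14.003441508218623 by0,slope 0.5779804636119883 0.0004391064037318849 z 32.96626491311551 tilt -0.004789258295288175
```

View pics/scene_bz.png

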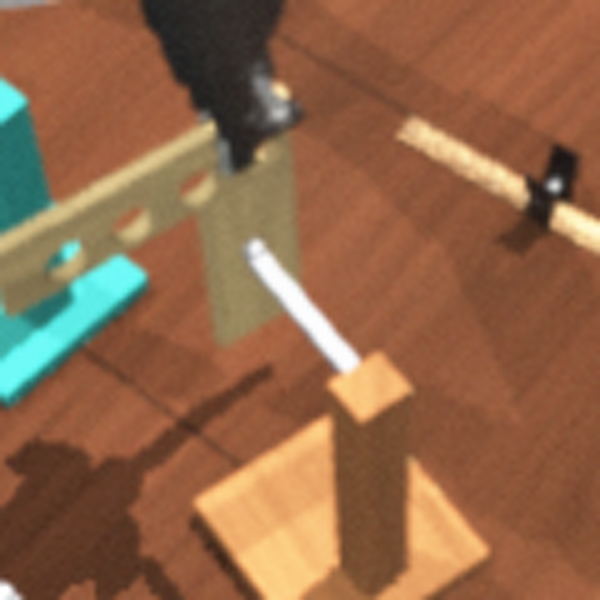

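View pics/wrist_b.png

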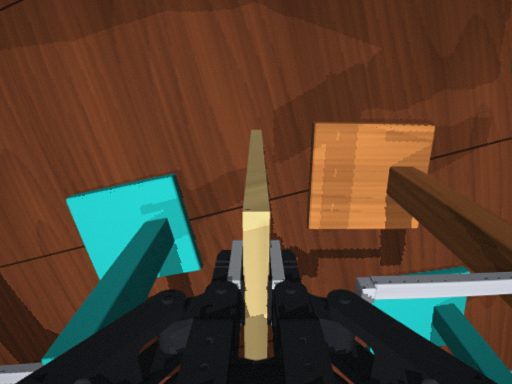

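```bash
python3 - <<'E'
from h import *
np.set_printoptions(precision=2,suppress=True)
o=arm.get_obs()
px=np.array([np.cos(np.radians(-15.1)),np.sin(np.radians(-15.1))]);pn=np.array([-px[1],px[0]])
s=snapshot('wrist'); 
P=cloud(s,np.ones((384,512),bool)); d=P[:,:2]-[545.2,-272.6];a=d@px;b=d@pn
k=(a>-70)&(a<40)&(abs(b)<15)&(P[:,2]>212)&(P[:,2]<240)
for lo,hi in [(-70,-46),(-40,-20),(-20,0),(0,20),(20,40)]:
    kk=k&(a>lo)&(a<hi)
    if kk.sum(): 
        t=kk&(P[:,2]>226); print('wrist',lo,kk.sum(),'a',a[kk].min(),'b',b[kk].min(),b[kk].max(),'top b',b[t].min() if t.any() else 0,b[t].max() if t.any() else 0,'z',np.percentile(P[kk,2],[2,50,98]))
# hole in scene: find points seen through the hole
s=snapshot('scene');T=np.array(s['pose'])
ex=pn; 
import itertools
for bx in [-55,-12,31,74]:
    c=np.array([*(o['ee_pos'][:2]+(bx-56.2)*ex),o['ee_pos'][2]-4.4]); print(bx,c,project(s,c)[0])
im=s['img'][:,:,::-1];u,v=project(s,[446,-245,227])[0].astype(int)
c=np.array([*(o['ee_pos'][:2]+(31-56.2)*ex),o['ee_pos'][2]-4.4])
big=cv2.resize(im[v-30:v+50,u-50:u+50],None,fx=7,fy=7,interpolation=cv2.INTER_CUBIC)
for bx in [-55,-12,31,74]:
    th=np.linspace(0,2*np.pi,40)
    for off in (-5,5):
        Q=[[*(o['ee_pos'][:2]+(bx-56.2+13.5*np.cos(t))*ex+off*px),o['ee_pos'][2]-4.4+13.5*np.sin(t)] for t in th]
        q=((project(s,Q)-[u-50,v-30])*7).astype(int)
        cv2.polylines(big,[q.reshape(-1,1,2)],True,(0,0,255) if off>0 else (255,0,0),1)
q=((project(s,[[*([545.2,-272.6]+px*t),229] for t in (-109,-53,0,45)])-[u-50,v-30])*7).astype(int)
cv2.polylines(big,[q.reshape(-1,1,2)],False,(0,255,0),1)
cv2.imwrite('pics/ov.png',big)
E
```

```text
wrist -70 381 a -53.85717790736809 b -4.299494131647628 6.167762037411523 top b -4.024724604290059 6.167762037411523 z [221.62 230.29 233.47]
wrist -40 792 a -39.98972812517747 b -5.346055830133858 6.006586362980132 top b -5.346055830133858 6.003135970622724 z [221.06 228.16 229.52]
wrist -20 756 a -19.986319035419424 b -5.165822119135588 6.322422741708679 top b -5.165822119135588 6.2847853428851055 z [220.84 228.21 229.59]
wrist 0 712 a 0.0028065418321376674 b -5.313974613445579 6.116073235202694 top b -5.313974613445579 6.116073235202694 z [220.98 228.17 229.54]
wrist 20 636 a 20.002478793661233 b -5.39933336397403 6.166374129812902 top b -5.39933336397403 5.938468450329493 z [220.72 228.16 229.49]
-55 [ 417.05 -328.22  227.26] [190.05 216.99]
-12 [ 428.25 -286.71  227.26] [203.3  209.53]
31 [ 439.45 -245.19  227.26] [216.18 202.28]
74 [ 450.65 -203.68  227.26] [228.7  195.23]
```

View pics/ov.png

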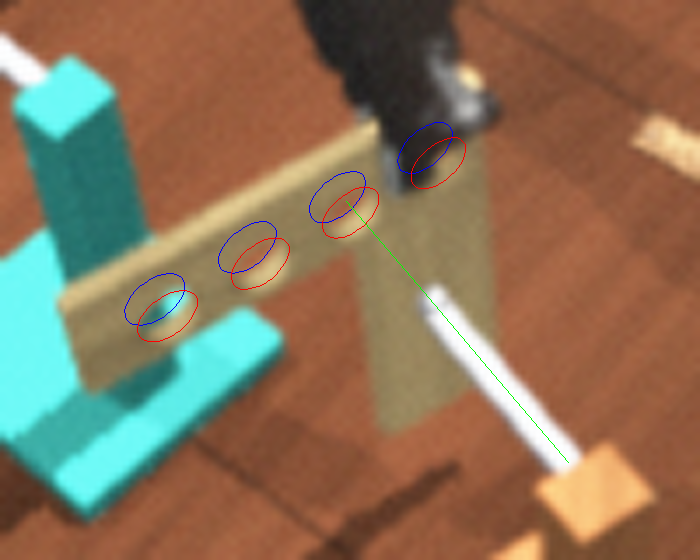

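Call:
jog_arm(
  delta_pos=[
    [0.12, -0.02, 0],
    [0.12, -0.03, 0],
    [0.12, -0.03, 0],
    [0.12, -0.03, 0],
    [0.12, -0.03, 0],
    [0.12, -0.03, 0],
    [0.12, -0.04, 0],
    [0.12, -0.03, 0],
    [0, 0, 0],
    [0, 0, 0],
  ],
  turn=[0, 0, 0, 0, 0, 0, 0, 0, 0, 0],
  gripper=[0, 0, 0, 0, 0, 0, 0, 0, 0, 0],
)

```text
clock: 13.78
ee_pos: [503.3, -235.1, 231.2]
tcp_rot: [-0.0, 0.794, 0.608, -0.0]
wrist_force: [0.6, -0.0, -0.6]
finger_gap: 0.109
```

```bash
python3 chk.py c
```

```text
13.775 [ 503.26 -235.1   231.18] jaw -15.103065855642015 [ 0.61 -0.03 -0.63] 0.10920652725236946
hole along peg -50.26066739266717 across 0.18017571945569585 hole z 226.78021886343276
scene 308 bx -152.04662643085786 -14.105332843583263 by0,slope -4.239343037097121 -0.003740605350587157 z 32.25920742703417 tilt -0.004490028791448781
top 125 bx -150.7511648779819 -83.68735448354143 by0,slope 2.472276201071145 0.005053535385247686 z 33.66449442290522 tilt 0.008167330226948953
wrist 747 bx -33.87840433997863 -14.089447006690849 by0,slope 0.4564094831795698 0.0018536406158005747 z 33.25326077967296 tilt 0.00281084893836325
```

View pics/scene_cz.png

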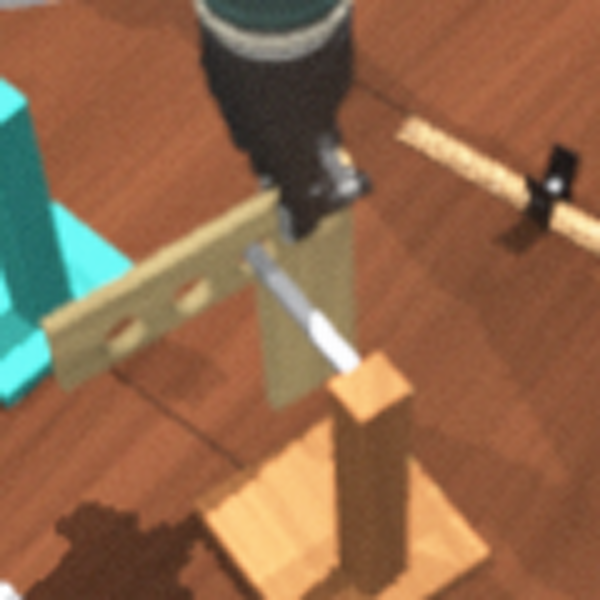

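View pics/wrist_c.png

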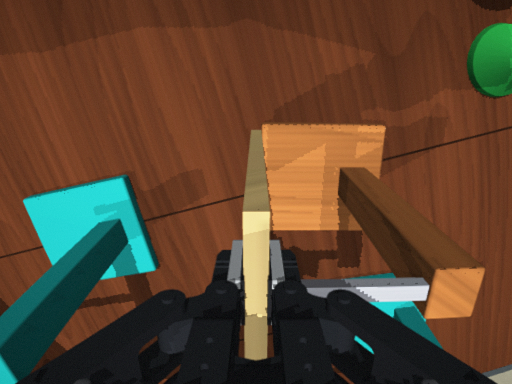

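Call:
jog_arm(
  delta_pos=[
    [0.1, -0.03, 0],
    [0.12, -0.03, 0],
    [0.12, -0.03, 0],
    [0.12, -0.03, 0],
    [0.12, -0.04, 0],
    [0.12, -0.03, 0],
    [0.11, -0.03, 0],
    [0, 0, 0],
    [0, 0, 0],
    [0, 0, 0],
  ],
  turn=[0, 0, 0, 0, 0, 0, 0, 0, 0, 0],
  gripper=[0, 0, 0, 0, 0, 0, 0, 0, 0, 0],
)

```text
clock: 15.18
ee_pos: [551.8, -248.4, 231.3]
tcp_rot: [-0.0, 0.794, 0.608, -0.0]
wrist_force: [0.2, 0.4, -1.0]
finger_gap: 0.105
```

```bash
python3 chk.py d
```

```text
15.175 [ 551.83 -248.36  231.33] jaw -15.108413830741798 [ 0.15  0.36 -0.98] 0.1049972051100405
hole along peg 0.08118923448324186 across 0.02864990497618924 hole z 226.93231164577458
scene 320 bx -150.5101323540358 -14.171479330746374 by0,slope -4.636198737213774 -0.013509855900795105 z 32.26110589086025 tilt -0.0018207748427323067
top 131 bx -151.39867101438594 -83.63268860049298 by0,slope 2.576588393034372 0.008641847837762536 z 33.07791349234978 tilt 0.013377620260865196
wrist 741 bx -34.23655821889362 -14.036127952050162 by0,slope 0.23828813133904533 -0.002366751521979657 z 33.153144462779295 tilt 0.005341467491896384
```

View pics/scene_dz.png

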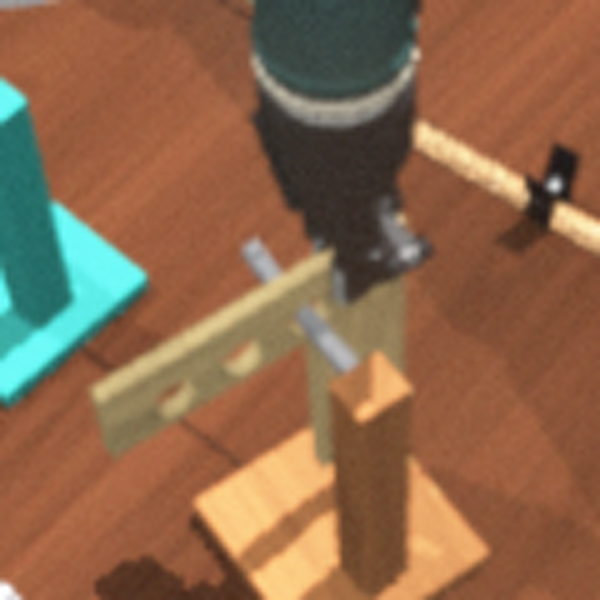

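Call:
jog_arm(
  delta_pos=[
    [0, 0, -0.05],
    [0, 0, -0.05],
    [0, 0, -0.05],
    [0, 0, -0.02],
    [0, 0, 0],
    [0, 0, 0],
  ],
  turn=[0, 0, 0, 0, 0, 0],
  gripper=[0, 0, 0, 0, 0, 0],
)

```text
clock: 16.08
ee_pos: [552.1, -248.4, 221.2]
tcp_rot: [0.0, 0.794, 0.608, 0.0]
wrist_force: [0.6, 0.0, -0.5]
finger_gap: 0.107
```

Call:
jog_arm(
  delta_pos=[
    [0, 0, -0.01],
    [0, 0, 0],
    [0, 0, 0],
    [0, 0, 0],
  ],
  turn=[0, 0, 0, 0],
  gripper=[0, 0, 0, 0],
)

```text
clock: 16.58
ee_pos: [552.1, -248.4, 220.6]
tcp_rot: [0.0, 0.794, 0.608, 0.0]
wrist_force: [0.4, 0.6, -0.1]
finger_gap: 0.103
```

Call:
jog_arm(
  delta_pos=[
    [0, 0, 0],
    [0, 0, 0],
    [0, 0, 0],
    [0, 0, 0],
    [0, 0, 0],
    [0, 0, 0],
    [0, 0, 0],
  ],
  turn=[0, 0, 0, 0, 0, 0, 0],
  gripper=[14, 18, 22, 27, 32, 36, 36],
)

```text
clock: 17.45
ee_pos: [552.1, -248.4, 220.5]
tcp_rot: [0.0, 0.794, 0.608, 0.0]
wrist_force: [-0.2, 0.5, -0.5]
finger_gap: 0.361
```

```bash
python3 chk.py e
```

```text
17.45 [ 552.07 -248.39  220.51] jaw -15.10552473764448 [-0.17  0.55 -0.51] 0.36108877378480897
hole along peg 0.32059780463343324 across 0.06447620492700311 hole z 216.10877309829218
scene 326 bx -150.39681733231834 -14.015380031815218 by0,slope -4.63124564745286 -0.012594866504719785 z 33.478766103667056 tilt -0.015938758155343544
top 131 bx -150.23320963685865 -83.34508677637969 by0,slope 1.9662344462748165 0.0013573772161651393 z 36.01140940667608 tilt -0.019163382833204002
wrist 778 bx -33.655745730263064 -14.121718090159904 by0,slope 0.40198900824669154 0.004271011005169328 z 33.00187429359798 tilt -0.045436179503193834
```

View pics/scene_ez.png

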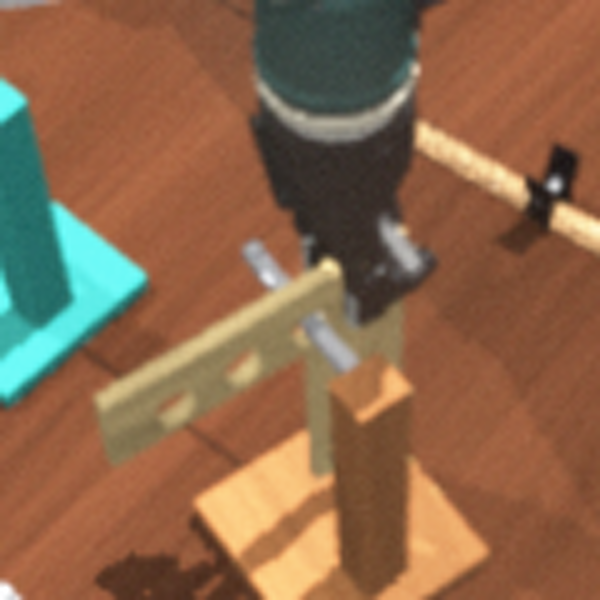

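View pics/wrist_e.png

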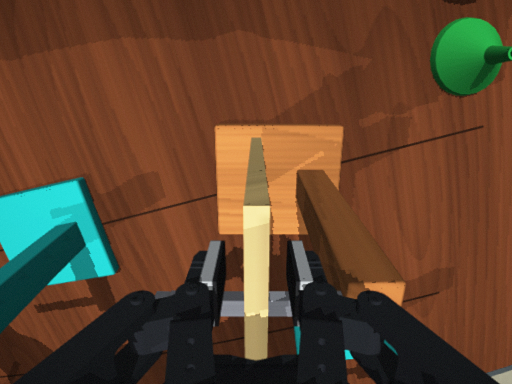

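Hanging freely between the opened fingers. Retreat straight up.

Call:
jog_arm(
  delta_pos=[
    [0, 0, 0.1],
    [0, 0, 0.2],
    [0, 0, 0.3],
    [0, 0, 0.4],
    [0, 0, 0.5],
    [0, 0, 0.5],
    [-0.3, 0.3, 0.5],
    [-0.5, 0.5, 0.4],
    [-0.6, 0.6, 0],
    [-0.5, 0.8, 0],
  ],
  turn=[0, 0, 0, 0, 0, 0, 0, 0, 0, 0],
  gripper=[36, 36, 36, 36, 36, 36, 36, 36, 36, 36],
)

```text
clock: 18.85
ee_pos: [437.0, -115.7, 396.2]
tcp_rot: [0.001, 0.794, 0.607, 0.001]
wrist_force: [1.0, 1.2, 0.1]
finger_gap: 0.361
```

Call:
jog_arm(
  delta_pos=[
    [-0.5, 0.8, 0],
    [-0.2, 0.6, 0],
    [0, 0, 0],
    [0, 0, 0],
    [0, 0, 0],
    [0, 0, 0],
    [0, 0, 0],
    [0, 0, 0],
    [0, 0, 0],
    [0, 0, 0],
  ],
  turn=[0, 0, 0, 0, 0, 0, 0, 0, 0, 0],
  gripper=[36, 36, 36, 36, 36, 36, 36, 36, 36, 36],
)

```text
clock: 20.1
ee_pos: [396.1, -32.4, 394.5]
tcp_rot: [0.0, 0.794, 0.608, -0.0]
wrist_force: [-0.7, 0.1, 0.2]
finger_gap: 0.359
```

```bash
cat > fin.py <<'E'
from h import *
import sys
np.set_printoptions(precision=2,suppress=True)
px=np.array([np.cos(np.radians(-15.1)),np.sin(np.radians(-15.1))]);pn=np.array([-px[1],px[0]])
for c in ['scene','top']:
    s=snapshot(c);save(s,f'{c}_{sys.argv[1]}.png');P=cloud(s,np.ones((384,512),bool));d=P[:,:2]-[545.2,-272.6];a=d@px;b=d@pn
    k=(abs(a)<40)&(b>-150)&(b<90)&(P[:,2]>238)&(P[:,2]<275)
    f=np.polyfit(b[k],a[k],1);g=np.polyfit(b[k],P[k,2],1);print(c,arm.get_obs()['clock'],k.sum(),'b',b[k].min(),b[k].max(),'a',np.median(a[k]),'yaw',f[0],'z',g[1],'tilt',g[0])
    u,v=project(s,[545,-270,230])[0].astype(int);x=max(u-60,0);y=max(v-60,0)
    cv2.imwrite(f'pics/{c}_{sys.argv[1]}z.png',cv2.resize(s['img'][y:y+120,x:x+120,::-1],None,fx=5,fy=5,interpolation=cv2.INTER_CUBIC))
E
python3 fin.py f
```

```text
scene 20.15 469 b -125.54806084444046 64.0348747307929 a 5.423888968180318 yaw 0.007952810805738812 z 250.35524364979025 tilt -0.022776999419643614
top 20.2 370 b -125.07031456784681 66.16149440234116 a -2.0232850994381986 yaw 0.0008968198234686876 z 253.04757105182935 tilt -0.030346904832398013
```

View pics/scene_fz.png

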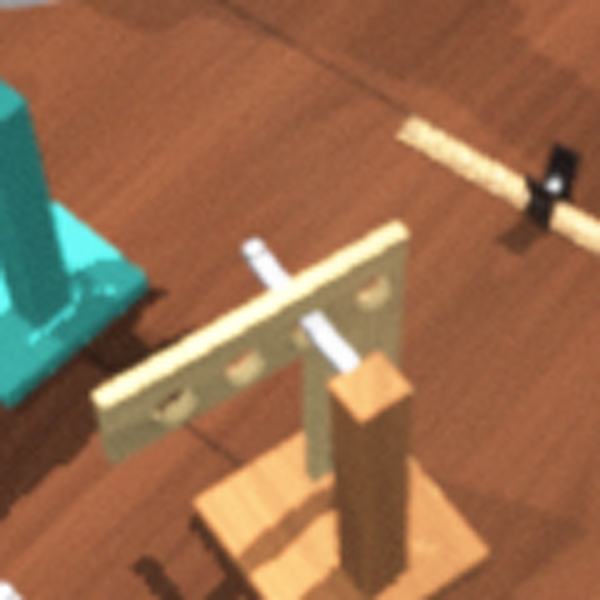

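Call:
jog_arm(
  delta_pos=[
    [0, 0, 0],
    [0, 0, 0],
    [0, 0, 0],
    [0, 0, 0],
    [0, 0, 0],
    [0, 0, 0],
    [0, 0, 0],
    [0, 0, 0],
    [0, 0, 0],
    [0, 0, 0],
  ],
  turn=[0, 0, 0, 0, 0, 0, 0, 0, 0, 0],
  gripper=[36, 36, 36, 36, 36, 36, 36, 36, 36, 36],
)

```text
clock: 21.45
ee_pos: [396.1, -32.4, 394.5]
tcp_rot: [0.0, 0.794, 0.608, -0.0]
wrist_force: [0.2, 0.1, -0.6]
finger_gap: 0.359
```

```bash
python3 fin.py g; python3 fin.py h; python3 -c "
from h import *
print(arm.get_obs()['joint_velocities'].round(3)); print(arm.sign_off())"
```

```text
scene 21.5 467 b -125.59169945414861 64.3803231315426 a 5.432053940422 yaw 0.0071847310587241225 z 250.52003384586226 tilt -0.021407691270192604
top 21.55 371 b -124.9723126314667 66.29731194257083 a -2.0931891934859483 yaw 0.0008683676911335657 z 252.70282013711088 tilt -0.03225371166478155
scene 21.6 469 b -124.93410142435872 64.78614714584116 a 5.607668942515379 yaw 0.007154156721107325 z 250.25925920860686 tilt -0.027573081820792548
top 21.65 376 b -124.926351072929 66.29342689796768 a -2.234881215787577 yaw -5.93442534898785e-05 z 252.73273027735843 tilt -0.03166251840033566
[-0.001 -0.001  0.     0.001  0.002 -0.001  0.   ]
the job is handed in; nothing more can be done
None
```

I gripped the blank by its top edge between the x = 31 and x = 74 holes, lifted it out of the rest and turned it −40°. I then slid the x = 31 hole over the end stop of the wooden stand's peg, lowered the blank, released it and backed the arm away. I handed the job in at about 21.7 s; it reports no verdict.

- **Position:** the peg sits about 30 mm from the blank's middle (allowed 17 to 45). The plate hangs near the middle of the peg. The two cameras disagree on where along the peg, at +5.5 mm (scene) and −2.1 mm (top), both well within ±45. The top edge is at about 253 mm (top camera) or 250 mm (scene camera), as expected for a plate resting on the peg.
- **Level and still:** tilt along the top edge is about 0.02–0.03 rad, against a limit of 0.25. Pictures taken over 1.5 s showed no change beyond measurement noise.
- **Arm:** it stood clear at hand-in, with forces near zero. The largest wrist force reported at the end of any move was about 2 N.

No check failed.

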